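# Pack out the tube rack in its clamp and hold it tight

### The job

The tube rack sits loose in its aluminium carrier because the spring-returned clamp jaw cannot reach it. Stand grey spacers upright, flat side to flat side, in the gap between rack and jaw, one after another until the jaw can close the gap, then move the jaw by its black handle until you feel it press the stack firmly against the rack. Finish while still holding the jaw pressed against the stack, since it springs back when let go; do not shift the other things on the table.

Things in the scene. Friction and masses are not known exactly. Their poses are not given: they have to be found in the camera images.
- spacer0_mid (a point): Grey plastic spacer: plain upright block standing on its small end, 18 thick (its x axis) x 40 wide (its y axis) x 85 tall (z), 70 g. The point is its centre, 42.5 above its foot. Starts on the blue mat (3 thick). All four are alike; not all are needed. All lengths in mm.
- spacer1_mid (a point): Grey plastic spacer: plain upright block standing on its small end, 18 thick (its x axis) x 40 wide (its y axis) x 85 tall (z), 70 g. The point is its centre, 42.5 above its foot. Starts on the blue mat (3 thick). All four are alike; not all are needed. All lengths in mm.
- spacer2_mid (a point): Grey plastic spacer: plain upright block standing on its small end, 18 thick (its x axis) x 40 wide (its y axis) x 85 tall (z), 70 g. The point is its centre, 42.5 above its foot. Starts on the blue mat (3 thick). All four are alike; not all are needed. All lengths in mm.
- spacer3_mid (a point): Grey plastic spacer: plain upright block standing on its small end, 18 thick (its x axis) x 40 wide (its y axis) x 85 tall (z), 70 g. The point is its centre, 42.5 above its foot. Starts on the blue mat (3 thick). All four are alike; not all are needed. All lengths in mm.
- carrier: Aluminium carrier fixed to the table: floor plate 300 long (its x axis) x 92 wide (y), upper side of the floor 8 above the origin; low curbs 16 high along both long sides leave a channel 80 wide; an end wall at +x, 50 high, inner face at x = +140. Origin: centre of the underside. The clamp, the gap and the tube rack lie in that order along +x in the middle of the channel. All lengths in mm.
- rack_face (a point): Centre of the face of the white tube rack that looks at the gap (the gap is on its -x side). The rack is a loose foam block 88 long x 74 wide x 40 high, 0.6 kg, standing on the carrier floor against the end wall, with capped tubes sticking up to 82 above the carrier floor, the nearest standing 22 behind this face. The point is 20 above the carrier floor. All lengths in mm.
- jaw_face (a point): Centre of the flat face of the clamp's steel jaw that looks at the gap (the gap is on its +x side); jaw plate 60 wide, top 41 above the carrier floor; the point is 20 above the carrier floor. The width of the gap is the distance along x from here to rack_face: 47 to 77 with the jaw back. All lengths in mm.
- jaw_handle (a point): Point on the upright black handle of the jaw, 68 above the carrier floor and 45 behind (-x of) the jaw's face. The handle is a post 18 thick (x) x 24 wide (y), its top 98 above the carrier floor; around it nothing stands higher than 41 above the carrier floor. It moves with the jaw. All lengths in mm.
- jaw (a joint): Slide of the spring-returned clamp jaw, m: 0 fully back, grows as the jaw moves along +x towards the rack, stops at 0.026. A light spring (150 N/m; about 1 N at 0, 5 N at 0.026) returns it as soon as it is let go.
- label_roll: Bystander: roll of paper labels lying flat, outer diameter 48, 26 high, in the middle of the mat (mm). Origin: centre of its underside.
- specimen_cup: Bystander: empty white plastic cup, 60 wide, 60 high (mm). Origin: centre of its underside.
- gel: Bystander: white bottle, 56 wide, 130 high (mm). Origin: centre of its underside.
- scanner: Bystander: black hand-held barcode scanner lying on the table, about 200 long, 50 high (mm). Origin: centre of its underside.
- marker: Bystander: black marker pen, 125 long, 12 high (mm). Origin: centre of its underside.
- green_rack: Bystander: white foam rack with green-capped tubes, 120 x 200 mm, 40 high, tubes up to 86 high. Origin: centre of its underside.
Not all that is in view belongs to the job. What is shaped like the part that bears spacer3_mid but orange is not meant.

How it is judged (in metres and radians):
At the end, for the whole second after the job is handed in: The robot pushes the jaw (over 3 N), more than 2 mm off its back stop; the jaw presses with over 3 N on a spacer and a spacer with over 3 N on the rack, both upright and square to the carrier within 0.2 rad; fingers off the spacers, rack upright within 0.1 rad, rack and jaw still (((contact force between jaw and spacer0 above 3 N and angle between the x axis of spacer0 and the x axis of carrier, either way round below 0.2 rad and angle between spacer0's own z axis and vertical below 0.2 rad) or (contact force between jaw and spacer1 above 3 N and angle between the x axis of spacer1 and the x axis of carrier, either way round below 0.2 rad and angle between spacer1's own z axis and vertical below 0.2 rad) or (contact force between jaw and spacer2 above 3 N and angle between the x axis of spacer2 and the x axis of carrier, either way round below 0.2 rad and angle between spacer2's own z axis and vertical below 0.2 rad) or (contact force between jaw and spacer3 above 3 N and angle between the x axis of spacer3 and the x axis of carrier, either way round below 0.2 rad and angle between spacer3's own z axis and vertical below 0.2 rad)) and ((contact force between rack and spacer0 above 3 N and angle between the x axis of spacer0 and the x axis of carrier, either way round below 0.2 rad and angle between spacer0's own z axis and vertical below 0.2 rad) or (contact force between rack and spacer1 above 3 N and angle between the x axis of spacer1 and the x axis of carrier, either way round below 0.2 rad and angle between spacer1's own z axis and vertical below 0.2 rad) or (contact force between rack and spacer2 above 3 N and angle between the x axis of spacer2 and the x axis of carrier, either way round below 0.2 rad and angle between spacer2's own z axis and vertical below 0.2 rad) or (contact force between rack and spacer3 above 3 N and angle between the x axis of spacer3 and the x axis of carrier, either way round below 0.2 rad and angle between spacer3's own z axis and vertical below 0.2 rad)) and value of joint jaw above 0.002 m and contact force between any of the fingers, the arm and jaw above 3 N and angle between rack's own z axis and vertical below 0.1 rad and linear speed of rack below 0.01 m/s and velocity of joint jaw between -0.01 and 0.01 m/s and contact force between the fingers and spacer0 below 1 N and contact force between the fingers and spacer1 below 1 N and contact force between the fingers and spacer2 below 1 N and contact force between the fingers and spacer3 below 1 N); the arm keeps its last pose, push and grip.
It fails at once if a bystander was shifted by more than 30 mm (distance of any of label_roll, specimen_cup, gel, scanner, marker, green_rack from where it was at the start of the episode above 0.03 m).
It also fails if it takes over 72 s, if anything falls off the work surface, if the arm or the gripper's body presses on something with over 40 N, if the wrist force passes 120 N, or if a joint passes its speed limit or range.

### The arm

A 6-joint arm with a two-finger parallel gripper is mounted at the origin on the work surface. World frame = base frame: x ahead of the robot, y to its left, z up, the work surface at z = 0. Lengths are in mm, angles in rad, forces in N, time in s.
With the tool pointing down it reaches from about 275 to 850 mm from the base axis. Payload 19 kg.
Tool frame: the origin (TCP) lies at the very end of the fingers, on their centre line; the grasp point (between the pads) lies manip.grip_depth behind it (manip.grip_depth is the distance from the TCP to the grasp point, in mm); z points along the fingers, y is the line along which they close (so a half turn about z gives the same grasp; the last joint's range is limited). The gripper opens to 85 mm and grips with 20 to 120 N. Pads are 22 mm wide; open, the fingers measure 114 mm over their backs; the gripper's body (76 mm by 85 mm) begins 54 mm behind the grasp point. The pads swing forward as they close: fully open they stand 13 mm farther back than shut.
Start: joints at [1.093, 0.15, 1.437, -0, 1.554, -0.134], TCP at [193.816, 541.318, 231.267] pointing down, gripper open.
Joint ranges: [-2.8, 2.8], [-0.68, 2.1], [0.12, 2.68], [-1.39, 4.53], [0.16, 2.79], [-2.81, 2.81]. Speed limits (rad/s): [1.89, 1.89, 2.22, 3.01, 3.01, 3.01].

### API

Orientations are given as [roll, pitch, yaw] about the fixed x, y, z axes, in that order (R = Rz(yaw) Ry(pitch) Rx(roll)).
In Python, from cell import manip gives the robot as it stands. The module is installed in compiled form; this text tells all that it offers. Calls block until the motion is done:
- manip.reach(position, orientation): joint-space move of the TCP to a pose.
- manip.movel(position, speed=150, rot=None, threshold=None): straight line of the TCP; rot=None keeps the orientation; speed is the mean speed in mm/s. With threshold (N) it stops when the force on the tool has changed by that much, and returns True; else False.
- manip.move_j(angles): joint-space move.
- manip.open() and manip.close_gripper(newtons=None): open the fingers fully, or close them until they stop; newtons is the grip in N (None keeps the last).
- manip.pause(seconds).
- manip.solve_ik(position, orientation): joint angles nearest the present ones, or None.
- manip.capture(name): name is "scene" or "top"; returns the picture (400x640x3 uint8, red, green, blue); there is no depth.
- manip.camera_info(name): a dict with "camera_matrix" (3x3 intrinsics, pixels), "k1" (the pictures are not rectified: a ray, as slopes to the right and down, at radius r is drawn at 1 + k1 r^2 times it, then the intrinsics apply), "cam_to_world" (4x4, takes a point from camera to world coordinates). Camera axes: x right, y up, looking along -z (the intrinsics and any distortion apply to the point x, -y, -z); pixel columns grow to the right and rows downward; lengths in mm; the calibration is good to about 2 mm. A picture is of the moment at which its call begins. camera_info takes no time and is no camera call.
A pose or a line that the arm cannot do raises manip.MotionError and nothing moves.
- manip.job_done(): hands the job in; it is judged then, once.
Readings, each from a call of its own:
- manip.read_t(): time.
- manip.read_joint_pos(): joint angles.
- manip.read_qvel(): joint speeds.
- manip.read_effort(): joint torques, N m.
- manip.read_ee_pos(): TCP position.
- manip.read_orientation(): TCP orientation.
- manip.read_contact_force(): force on the tool from outside, world axes, zero at the start.
- manip.read_ft_torque(): the same for the moment, N m.
- manip.read_width(): finger opening in mm.
- manip.read_grip_force(): force on a finger pad.
Only numpy, scipy, OpenCV 4.12 (cv2) and the standard library are available. Lean on these libraries where they do the work, as an engineer would, in place of code of your own. Each camera call takes 0.05 s, during which the arm holds its last target. There are 200 camera calls.

## Working session

There is one attempt and no reset: what is moved stays moved. The work goes in short steps, each a Python script; the robot and the scene stay as the last script left them, time stands still between calls to the robot, and variables do not carry over. Pictures are saved under pics/ and viewed, at most 10 in all, crops included, and the job is handed in when it is done.

```bash
mkdir -p pics; cat > h.py <<'E'
import numpy as np, cv2
from cell import manip
def snap(cam,fn,box=None,size=None):
    im=manip.capture(cam)[:,:,::-1]
    if box: im=im[box[1]:box[3],box[0]:box[2]]
    if size: im=cv2.resize(im,size,interpolation=cv2.INTER_CUBIC)
    cv2.imwrite('pics/'+fn,im)
def px(cam,u,v,z):
    c=manip.camera_info(cam);K=np.array(c['camera_matrix']);T=np.array(c['cam_to_world'])
    d=np.array([[[u,v]]],float)
    q=cv2.undistortPoints(d,K,np.array([c['k1'],0,0,0,0.]))[0,0]
    r=T[:3,:3]@np.array([q[0],-q[1],-1]);o=T[:3,3]
    return (o+r*(z-o[2])/r[2])
E
python3 - <<'E'
from h import *
snap('top','top.png');snap('scene','scene.png')
for n in('top','scene'):print(manip.camera_info(n))
print(manip.grip_depth,manip.read_t(),manip.read_orientation())
E
```

```text
{'camera_matrix': array([[466.08748922,   0.        , 328.3608343 ],
       [  0.        , 466.08748922, 195.87292154],
       [  0.        ,   0.        ,   1.        ]]), 'k1': -0.014776349745365958, 'cam_to_world': array([[ 2.34633129e-02,  9.85392532e-01, -1.68674333e-01,
         3.58407845e+02],
       [-9.99243307e-01,  2.83510888e-02,  2.66276008e-02,
         9.37570539e+01],
       [ 3.10207399e-02,  1.67921927e-01,  9.85312103e-01,
         1.19389776e+03],
       [ 0.00000000e+00,  0.00000000e+00,  0.00000000e+00,
         1.00000000e+00]])}
{'camera_matrix': array([[430.46183429,   0.        , 322.44644862],
       [  0.        , 430.46183429, 196.41068059],
       [  0.        ,   0.        ,   1.        ]]), 'k1': -0.042083673639511106, 'cam_to_world': array([[ 5.13302258e-01, -6.81529435e-01,  5.21573025e-01,
         1.12719868e+03],
       [ 8.58080558e-01,  4.18037655e-01, -2.98231914e-01,
        -2.42702172e+02],
       [-1.47833363e-02,  6.00634788e-01,  7.99386830e-01,
         8.96239676e+02],
       [ 0.00000000e+00,  0.00000000e+00,  0.00000000e+00,
         1.00000000e+00]])}
18.700000000000003 0.1 [-3.14047284e+00 -1.20813591e-04  2.79777551e+00]
```

View pics/top.png

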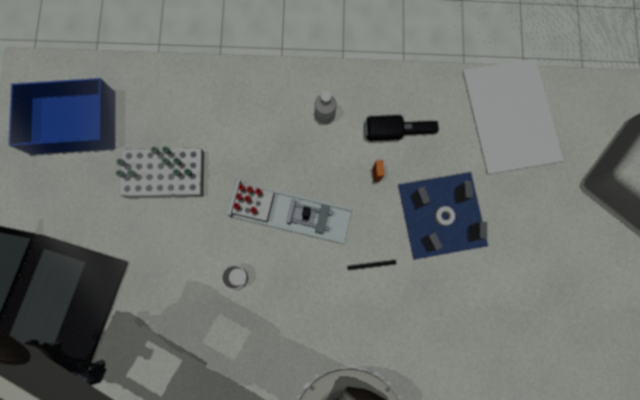

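View pics/scene.png

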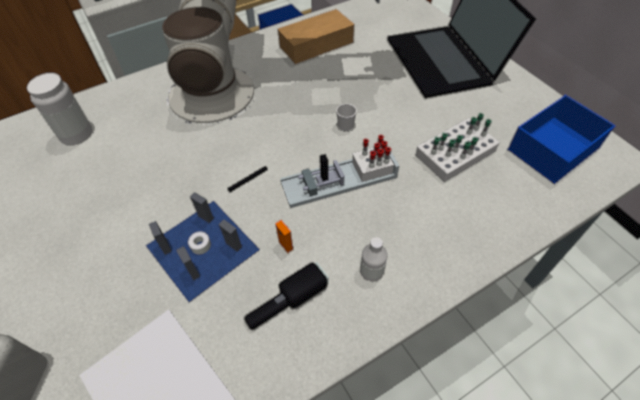

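The top view shows four grey spacers on the mat at (420,197), (464,190), (478,231) and (431,241), with the label roll at (445,215). The orange lookalike at (378,170) is excluded. The carrier runs from (232,200) at the end-wall (rack) side to (350,225), with the handle at about (306,213). The gap is at about (280,208). Next I'll look at close crops.

```bash
python3 - <<'E'
from h import *
im=manip.capture('top')[:,:,::-1]
a=cv2.resize(im[165:265,395:495],(600,600),interpolation=cv2.INTER_CUBIC)
cv2.imwrite('pics/mat.png',np.clip(a*2.0,0,255).astype('uint8'))
b=cv2.resize(im[172:252,225:360],None,fx=5.9,fy=5.9,interpolation=cv2.INTER_CUBIC)
cv2.imwrite('pics/car.png',np.clip(b*1.4,0,255).astype('uint8'))
E
```

```text
(no output)
```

View pics/mat.png

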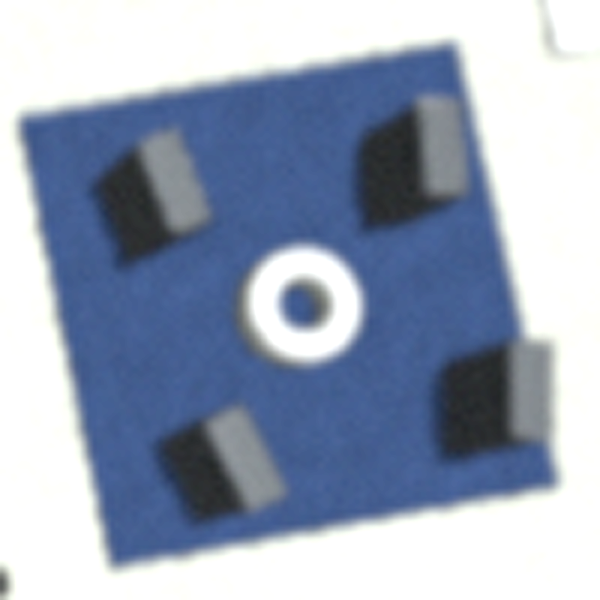

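View pics/car.png

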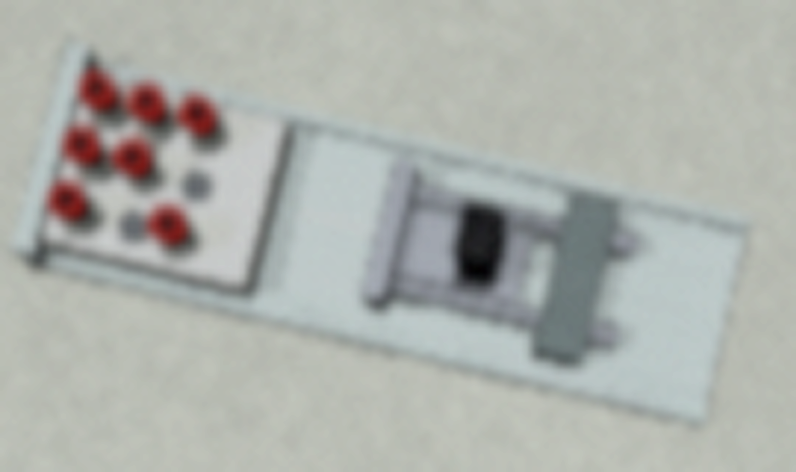

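```bash
cat > m.py <<'E'
from h import *
def spacers():
    im=manip.capture('top')[165:265,395:495]
    a=cv2.resize(im,(600,600),interpolation=cv2.INTER_CUBIC).astype(int)
    m=((a[...,0]>45)&(abs(a[...,2]-a[...,0])<25)&(a.max(2)<100)).astype('uint8')
    m=cv2.morphologyEx(m,cv2.MORPH_OPEN,np.ones((9,9)))
    out=[]
    for c in cv2.findContours(m,cv2.RETR_EXTERNAL,cv2.CHAIN_APPROX_NONE)[0]:
        if not 1500<cv2.contourArea(c)<8000: continue
        w=np.array([px('top',(u+.5)/6-.5+395,(v+.5)/6-.5+165,88)[:2] for u,v in c[:,0]],np.float32)
        (x,y),s,_=r=cv2.minAreaRect(w); b=cv2.boxPoints(r)
        e=[b[1]-b[0],b[2]-b[1]]; e=min(e,key=np.linalg.norm)
        out.append((x,y,*sorted(s),(np.arctan2(e[1],e[0])+np.pi/2)%np.pi-np.pi/2))
    return np.array(out)
E
python3 - <<'E'
from m import *
np.set_printoptions(precision=2,suppress=True)
print(spacers())
P=lambda u,v,z:px('top',(u+.5)/5.9-.5+225,(v+.5)/5.9-.5+172,z)[:2]
print('roll',px('top',395+304/6,165+304/6,26)[:2])
print('hand spacers',*[px('top',395+u/6-.4,165+v/6-.4,88)[:2] for u,v in((175,182),(443,146),(530,390),(247,459))])
for n,u,v,z in[('rackA',292,122,48),('rackB',250,292,48),('jawA',398,155,49),('jawB',365,300,49),('handle',480,240,106),('cA',748,228,16),('cB',700,425,16),('endwallA',68,45,50),('endB',15,252,50)]: print(n,P(u,v,z))
E
```

```text
[[ 446.31 -194.73   19.51   42.08   -1.11]
 [ 476.07 -310.8    16.7    44.28    1.54]
 [ 557.7  -167.57   20.02   42.13   -1.21]
 [ 575.3  -279.25   23.73   41.38   -1.54]]
roll [ 515.8  -237.84]
hand spacers [ 556.7  -167.55] [ 574.74 -277.62] [ 476.08 -310.25] [ 445.57 -195.22]
rackA [559.8  198.18]
rackB [487.27 212.56]
jawA [546.81 152.97]
jawB [485.1  164.48]
handle [504.04 116.16]
cA [524.54   2.26]
cB [438.93  21.53]
endwallA [589.72 293.74]
endB [501.12 310.74]
```

Measured spacer tops are about 20x42 mm, which matches. The rack width comes out at 74 and the jaw at 62, also matching. The gap is about 47 mm, so two spacers (36 mm) fit and the jaw travels about 11 mm. Carrier yaw is about 1.36. I'll place the first spacer now.

```bash
cat > act.py <<'E'
from m import *
YAW=1.362
u=np.array([np.cos(YAW),np.sin(YAW)]); rack=np.array([523.5,205.4]); 
def best(p,yaw):
    c=[(abs(q[5]),[np.pi,0,y]) for y in (yaw,yaw+np.pi,yaw-np.pi) for y in [(y+np.pi)%(2*np.pi)-np.pi] for q in [manip.solve_ik(list(p),[np.pi,0,y])] if q is not None]
    return min(c,key=lambda t:t[0])[1]
def pick(x,y,yaw):
    o=best((x,y,200),yaw); manip.reach([x,y,200],o)
    manip.movel([x,y,54],speed=120); manip.close_gripper(30); 
    print('w',manip.read_width(),manip.read_grip_force())
    manip.movel([x,y,210],speed=150)
def place(back):
    x,y=rack-u*back
    o=best((x,y,210),YAW); manip.reach([x,y,210],o)
    manip.movel([x,y,75],speed=120)
    hit=manip.movel([x,y,57],speed=20,threshold=3)
    print('hit',hit,manip.read_ee_pos(),manip.read_contact_force())
    manip.open(); manip.movel([x,y,210],speed=150)
    print('t',manip.read_t())
E
python3 - <<'E'
from act import *
pick(557.5,-167.6,-1.21)
place(11.5)
o=best((446.1,-195,200),-1.11); manip.reach([446.1,-195,200],o)
im=manip.capture('top')[:,:,::-1][172:252,225:360]
cv2.imwrite('pics/car2.png',np.clip(cv2.resize(im,None,fx=5.9,fy=5.9,interpolation=cv2.INTER_CUBIC)*1.4,0,255).astype('uint8'))
E
```

```text
w 39.30009913486593 32.59452760219574
hit True [521.16115693 194.09440003  59.18586401] [ 0.04989013 -0.59884961  5.17050886]
t 11.1
```

View pics/car2.png

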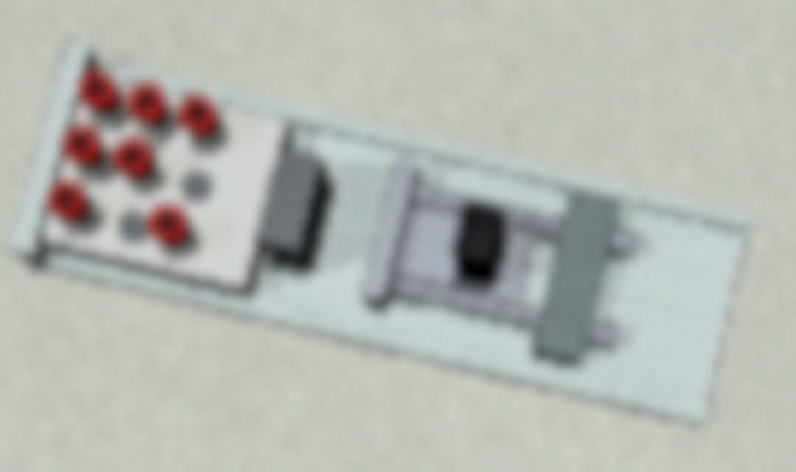

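The first spacer stands square at (292,205) in the crop, close to the rack face and upright. Next, the second one.

```bash
python3 - <<'E'
from act import *
c=px('top',292.5/5.9-.4+225,205/5.9-.4+172,93)[:2]
print('spacer1 back',(rack-c)@u)
pick(446.1,-195,-1.11)
place(33)
x,y=rack-u*150; manip.reach([x-170,y-60,300],best((x-170,y-60,300),YAW))
im=manip.capture('top')[:,:,::-1][172:252,225:360]
cv2.imwrite('pics/car3.png',np.clip(cv2.resize(im,None,fx=5.9,fy=5.9,interpolation=cv2.INTER_CUBIC)*1.4,0,255).astype('uint8'))
E
```

```text
spacer1 back 13.906165047019897
w 39.392015483720556 32.870959639549255
hit True [516.68576333 173.08723029  59.19956074] [ 0.53202888 -0.19884463  5.43275566]
t 21.0083
```

View pics/car3.png

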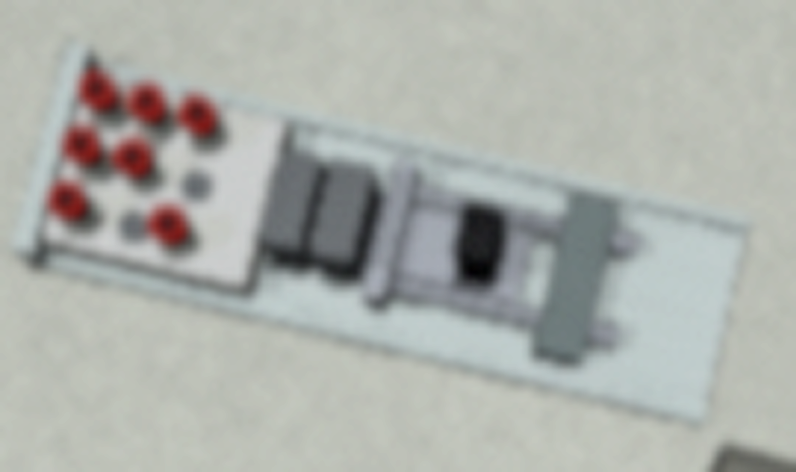

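Both spacers stand upright and square at (292,205) and (345,215), and the jaw is clear behind them. Now I push the handle from behind with the fingers closed.

```bash
python3 - <<'E'
from act import *
h=np.array([505.3,115.5]); P=lambda d,z:[*(h+u*d),z]
manip.close_gripper(20)
o=best(P(-45,180),YAW); manip.reach(P(-45,180),o)
manip.movel(P(-45,66),speed=120)
f0=manip.read_contact_force()
print(manip.movel(P(-20,66),speed=25,threshold=1.0), (manip.read_ee_pos()[:2]-h)@u)
hit=manip.movel(P(8,66),speed=12,threshold=14)
manip.pause(.5)
print(hit,(manip.read_ee_pos()[:2]-h)@u,f0,manip.read_contact_force(),manip.read_t())
im=manip.capture('scene')[:,:,::-1][120:220,260:420]
cv2.imwrite('pics/s.png',np.clip(cv2.resize(im,None,fx=5,fy=5,interpolation=cv2.INTER_CUBIC)*1.3,0,255).astype('uint8'))
E
```

```text
False -20.087822236001657
True -6.440609465520306 [-0.19947371  0.07362806  0.34994543] [-0.51367492 -2.92674826  0.99698499] 27.8167
```

View pics/s.png

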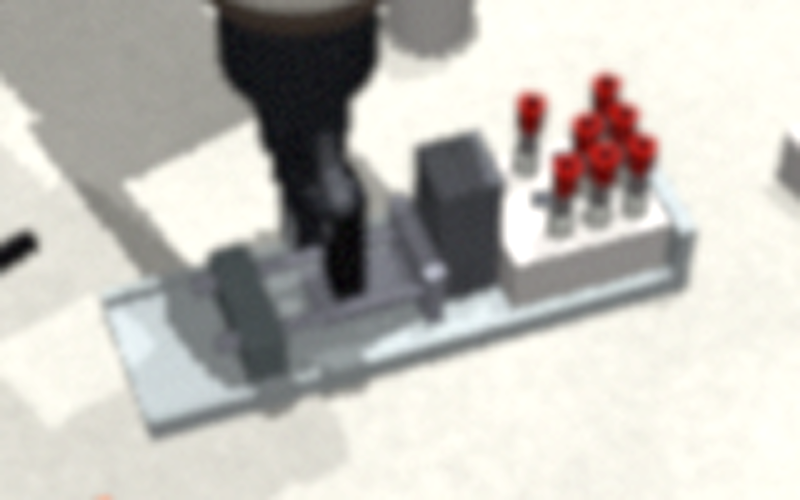

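The scene view shows the stack closed up against the rack at (460,210), with the jaw at (420,255) on it. The held force relaxed to about 3 N, which is just the spring, so I'll press further in small steps and check the steady force.

```bash
python3 - <<'E'
from act import *
h=np.array([505.3,115.5]); P=lambda d,z:[*(h+u*d),z]
d=(manip.read_ee_pos()[:2]-h)@u
for i in range(16):
    d+=0.5; manip.movel(P(d,66),speed=8); manip.pause(.3)
    f=-manip.read_contact_force()[:2]@u
    print(round(d,1),round((manip.read_ee_pos()[:2]-h)@u,2),round(f,1))
    if f>15: break
manip.pause(1); print(manip.read_contact_force(),manip.read_t())
E
```

```text
-5.9 -6.34 7.7
-5.4 -6.24 12.3
-4.9 -6.16 16.6
[ -4.230764   -16.90102706   2.47582052] 30.5167
```

```bash
python3 - <<'E'
from act import *
snap('scene','f.png',(100,90,500,340),(800,500))
E
```

```text
(no output)
```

View pics/f.png

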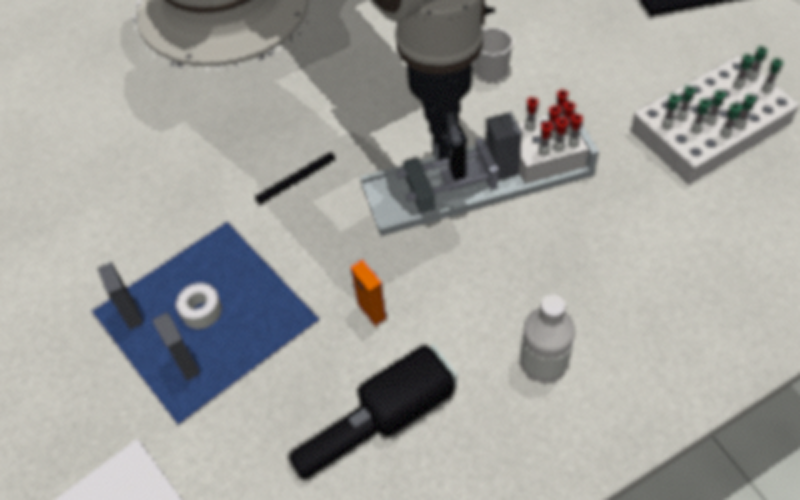

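The stack is upright and pressed at (505,145). The bystanders are where they started, and the steady push is about 17 N. Handing in.

```bash
python3 -c "
from cell import manip
print(manip.read_contact_force());print(manip.job_done())"
```

```text
[ -3.88371146 -17.067224     1.9896157 ]
the job is handed in; nothing more can be done
None
```

I handed the job in with two spacers standing upright in the gap and the jaw held against them by its handle at a steady push of about 17 N; no bystander looked moved in the last picture, and the verdict was not reported back.

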